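# Fold back the dust cover of the wide parts box

## Robot

A 6-joint arm with a two-finger parallel gripper is mounted at the origin on the work surface; the furniture and walls round the work are solid. World frame = base frame: x ahead of the robot, y to its left, z up, the work surface at z = 0. Lengths are in mm, angles in rad, forces in N, time in s.
With the tool pointing down it reaches from about 325 to 775 mm from the base axis. Payload 5.5 kg.
Tool frame: the origin (TCP) lies on the centre line of the jaws, within the pads' length; the fingertips stand 19 mm ahead of it and the grasp point (between the pads) is the TCP; z points along the fingers, y is the direction in which the jaws open and shut (so a half turn about z gives the same grasp; the last joint's range is limited). The gripper opens to 85 mm and grips with 20 to 120 N. Pads are 22 mm wide; open, the fingers measure 114 mm over their backs; the gripper's body (76 mm by 85 mm) begins 54 mm behind the grasp point. The pads swing forward as they close: fully open they stand 13 mm farther back than shut.
Start: joints at [-1.345, 0.091, 1.231, -0, 1.82, -0.057], TCP at [167.427, -576.181, 250.275] pointing down, gripper open.
Joint ranges: [-2.87, 2.87], [-0.86, 2.18], [0.17, 2.46], [-1.51, 4.65], [0.06, 2.69], [-2.65, 2.65]. Speed limits (rad/s): [2.57, 2.57, 3.01, 3.14, 3.14, 3.14].

## Interface

Orientations are given as a 3x3 rotation matrix whose columns are the frame's x, y, z axes.
In Python, from cell import bot, cams gives the robot as it stands.
- The arm moves only by the shell command python3 -m jog 'ROWS'. ROWS is text: rows parted by semicolons, each of 7 numbers parted by spaces: the shift along the tool's x, y, z in cm, then the turn, a rotation vector about the tool's x, y, z in rad, then the finger opening in cm, from 0 to 8.54. A call has 1 to 20 rows; each row is the pose to reach, as a shift and turn from the pose commanded when the call began, along the tool's axes at that moment; what a row does not reach only later rows make up. A row lasts 1/12 s, in which the tool goes at most 41.7 mm and 7.16 degrees, less where a joint would pass 70% of its speed; a pose out of reach is approached as far as the arm can. A call with a gripper value outside its range is refused whole. The fingers move at their own pace and stop on an object; the grip force is fixed at half the most. Time passes only in rows, so rows that repeat a pose let the fingers close. It gives the time, the measured TCP pose, the force and the opening at its end, in the units of the state.
- bot.observe(): the state, without advancing time (a new reading comes with each control period).
- cams.camera(name): name is "scene" or "side" or "wrist"; returns a dict with "image" (384x512x3 uint8, blue, green, red), "fx", "fy", "cx", "cy" (pixels), "rvec" (rotation vector, rad) and "tvec" (3), from world to camera coordinates, as OpenCV has them; the wrist camera has in their place "mount" (4x4, takes a point from camera to tool coordinates, whose origin is the TCP and whose axes are the flange's). Camera axes: x right, y down, z forward; pixel columns grow to the right and rows downward; lengths in mm; the calibration is good to about 2 mm. The wrist camera is an equidistant fisheye: a pixel r from the principal point sees the ray r / f radians off the axis. A picture is of the moment at which its call begins: read the wrist's pose just before it. There is no depth.
- bot.finish_job(): hands the job in, once; it reports no verdict.
The state is a dict: "time": time; "q": joint angles; "joint_vel": joint speeds; "tau": joint torques, N m; "ee_pos": TCP position; "orientation": TCP orientation; "ft_force": force on the tool from outside, world axes, zero at the start; "ft_torque": the same for the moment, N m; "grip_width": finger opening in mm.
Only numpy, scipy, OpenCV 4.12 (cv2) and the standard library are available. Lean on these libraries where they do the work, as an engineer would, in place of code of your own. Each camera call takes 0.05 s, during which the arm holds its last target.

## Task

Two low sheet-metal parts boxes with two-panel folding dust covers stand side by side on the bench. Uncover the wider box: push the handle of its cover straight towards the back of that box until the two panels have folded up flat against each other, standing upright at the back, then let go. Leave the cover of the narrower box as it is.

Things in the scene. Friction and masses are not known exactly. Their poses are not given: they have to be found in the camera images.
- wide_box: The wider parts box: grey sheet metal, fixed to the bench, 210 mm deep (x) by 200 wide (y), walls 60 mm high, rails on the side walls up to 72 mm, bearings at the back to 78 mm; open inside. Origin: centre of its underside; x points to its back. Cover: two aluminium panels 85 mm hinge to hinge, 174 wide; the rear hinge line is 90 mm behind the origin, 67 mm up. Front edge slides in the rails.
- wide_handle (a point): Middle of the cross bar of the wider box's cover handle: level bow of 12 mm round bare steel bar, 72 mm across, 95 mm above the bench, 70 mm in front of the cover's front edge. Its x axis points to the back of the box, the way to push; y runs along the bar. It moves straight and stays level while the panels rise in a tent to 87 mm above the rear hinge; takes 2 to 10 N and stays where left.
- wide_cover (a joint): Fold angle between the two panels of the wider box's cover (rad): 0 lying flat end to end, 3.14 folded flat against each other (end stop). The handle still has 170 mm x cos(half this angle) to go.
- narrow_handle (a point): Middle of the cross bar of the narrower box's cover handle; same handle, build, axes and heights, but that box is only 120 mm wide and its panels 94 mm. To be left alone.

How it is judged (in metres and radians):
At the end, for the whole second after the job is handed in: The two panels of the wider box's cover are folded together to within 0.18 rad (10 degrees) and at rest, and the handle of the narrower box is within 20 mm of where it started (value of joint wide_cover above 2.96 rad and velocity of joint wide_cover between -0.05 and 0.05 rad/s and distance of narrow_handle from where it was at the start of the episode below 0.02 m); the robot touches nothing.
It fails at once if the cover of the narrower box is moved by more than 20 mm (distance of narrow_handle from where it was at the start of the episode above 0.02 m).
It also fails if it takes over 32 s, if anything falls off the work surface, if the arm or the gripper's body presses on something with over 40 N, if the wrist force passes 120 N, or if a joint passes its speed limit or range.

## Working session

There is one attempt and no reset: what is moved stays moved. The work goes in short steps, Python scripts to look and compute and a shell command to move; the robot and the scene stay as the last step left them, time stands still between calls to the robot, and variables do not carry over. Pictures are saved under pics/ and viewed, and the job is handed in when it is done.

```bash
mkdir -p pics; ls
python3 - <<'E'
from cell import bot,cams
import cv2,numpy as np
s=bot.observe()
for k in s: print(k,np.round(s[k],3).tolist())
for n in ["scene","side","wrist"]:
    c=cams.camera(n); cv2.imwrite(f"pics/{n}0.png",c["image"])
    print(n,{k:np.round(v,3).tolist() for k,v in c.items() if k!="image"})
E
```

```text
pics
time 0.0
q [-1.345, 0.092, 1.232, -0.0, 1.82, -0.057]
joint_vel [0.0, 0.0, -0.0, 0.0, 0.001, 0.0]
tau [-0.001, -45.872, -41.803, -0.0, 0.012, -0.0]
ee_pos [167.363, -575.912, 249.095]
orientation [[0.96, 0.279, -0.0], [0.279, -0.96, 0.002], [0.0, -0.002, -1.0]]
ft_force [-0.561, 0.005, 0.272]
ft_torque [-0.015, 0.017, 0.007]
grip_width 85.454
scene {'fx': 489.125, 'fy': 489.125, 'cx': 258.909, 'cy': 184.51, 'rvec': [0.744, -2.565, 1.147], 'tvec': [444.26, 255.211, 1026.153]}
side {'fx': 404.565, 'fy': 404.565, 'cx': 256.005, 'cy': 191.769, 'rvec': [2.001, 0.037, -0.016], 'tvec': [-522.378, 62.76, 1113.837]}
wrist {'fx': 297.319, 'fy': 297.319, 'cx': 253.531, 'cy': 192.918, 'mount': [[0.0, -0.955, -0.295, 75.838], [1.0, 0.0, 0.001, -0.566], [-0.001, -0.295, 0.955, -122.582], [0.0, 0.0, 0.0, 1.0]]}
```

View pics/scene0.png

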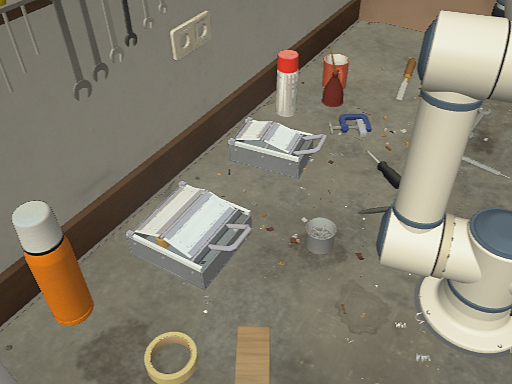

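View pics/side0.png

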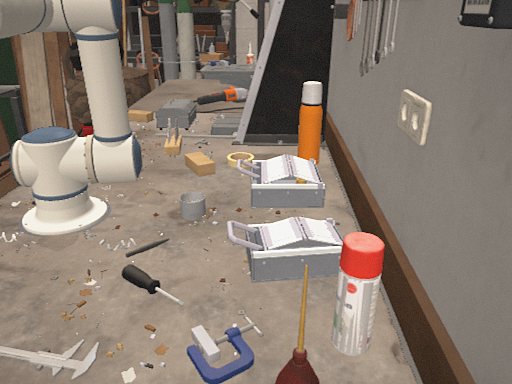

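View pics/wrist0.png

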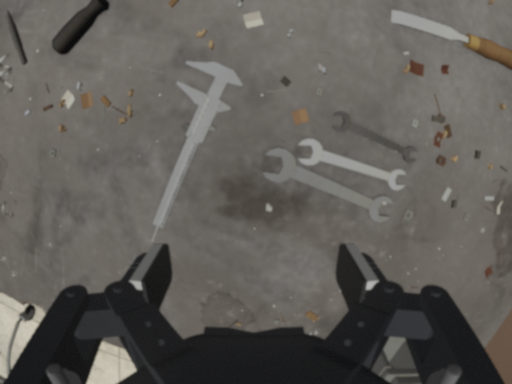

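Run:
```python
import cv2
a=cv2.imread("pics/scene0.png")[170:295,115:265]; cv2.imwrite("pics/sc_crop.png",cv2.resize(a,None,fx=4.8,fy=4.8,interpolation=cv2.INTER_CUBIC))
a=cv2.imread("pics/side0.png")[140:290,215:355]; cv2.imwrite("pics/si_crop.png",cv2.resize(a,None,fx=4,fy=4,interpolation=cv2.INTER_CUBIC))
```

```text
(no output)
```

View pics/sc_crop.png

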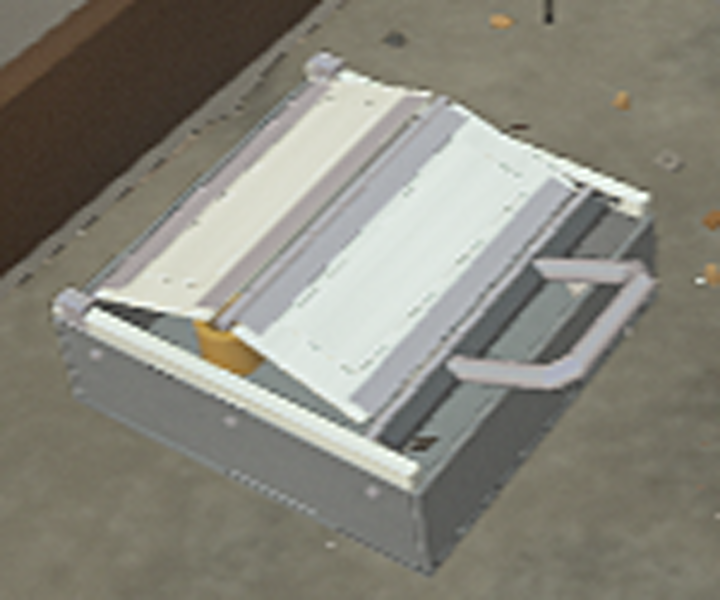

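View pics/si_crop.png

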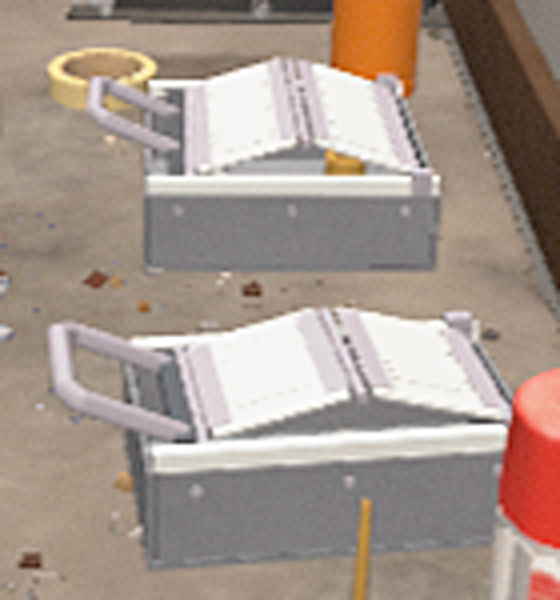

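```bash
cat > h.py <<'E'
import numpy as np,cv2
def ray(c,uv,z):
    R=cv2.Rodrigues(np.array(c["rvec"]))[0];t=np.array(c["tvec"]).ravel()
    d=R.T@np.array([(uv[0]-c["cx"])/c["fx"],(uv[1]-c["cy"])/c["fy"],1]);o=-R.T@t
    return o+d*(z-o[2])/d[2]
def proj(c,P):
    K=np.array([[c["fx"],0,c["cx"]],[0,c["fy"],c["cy"]],[0,0,1]])
    return cv2.projectPoints(np.array(P,float).reshape(-1,1,3),np.array(c["rvec"]),np.array(c["tvec"]),K,None)[0][:,0]
E
python3 - <<'E'
from h import *; from cell import cams
c=cams.camera("scene"); d=cams.camera("side")
f=lambda x,y:(115+x/4.8,170+y/4.8)
g=lambda x,y:(215+x/4,140+y/4)
for n,p,z in [("railfrontL",(415,478),72),("railfrontR",(645,200),72),("bearL",(72,300),76),("bearR",(325,62),76),("bar",(607,328),95),("barL",(560,378),95),("barR",(648,275),95),("boxFL_base",(430,572),0)]: print(n,ray(c,f(*p),z).round(0))
for n,p,z in [("barFar",(97,85),95),("barNear",(95,112),95),("railfrontNear",(150,180),72),("boxbasefrontnear",(148,268),0),("boxbackbase",(435,268),0),("bearNear",(422,170),78),("bearfar",(388,77),78),("Nbarfar",(60,332),95),("Nbarnear",(68,388),95)]: print("side",n,ray(d,g(*p),z).round(0))
E
```

```text
railfrontL [497. 267.  72.]
railfrontR [507.  72.  72.]
bearL [693. 271.  76.]
bearR [699.  79.  76.]
bar [463. 168.  95.]
barL [464. 203.  95.]
barR [466. 131.  95.]
boxFL_base [499. 263.   0.]
side barFar [465. 187.  95.]
side barNear [467. 131.  95.]
side railfrontNear [510.  62.  72.]
side boxbasefrontnear [509.  69.   0.]
side boxbackbase [715.  78.   0.]
side bearNear [700.  74.  78.]
side bearfar [694. 263.  78.]
side Nbarfar [ 472. -198.   95.]
side Nbarnear [ 482. -257.   95.]
```

The wider box is the one at +y, and both views agree. Its yaw is about 2°, its origin is near (607, 171), and its bar is near (464, 168, 95), with about 164 mm left to go. I'll push with the fingers closed, from in front of the bar.

```bash
cat >> h.py <<'E'
def shift(R,p,target,yaw=None):
    from scipy.spatial.transform import Rotation as S
    R=np.array(R);d=R.T@(np.array(target)-p)/10
    r=np.zeros(3)
    if yaw is not None:
        c,s=np.cos(yaw),np.sin(yaw); G=np.array([[c,s,0],[s,-c,0],[0,0,-1]])
        r=S.from_matrix(R.T@G).as_rotvec()
    print(np.round(d,2),np.round(r,3))
E
python3 - <<'E'
from h import *; from cell import bot
s=bot.observe()
p=[167.4,-576.2,250.3]
shift(s["orientation"],p,[400,-200,250],0.04)
shift(s["orientation"],p,[410,166,200],0.04)
E
```

```text
[ 32.83 -29.63   0.06] [-0.001  0.     0.243]
[ 44.01 -64.5    5.1 ] [-0.001  0.     0.243]
```

```bash
python3 -m jog '32.8 -29.6 0 0 0 0.243 0;32.8 -29.6 0 0 0 0.243 0;32.8 -29.6 0 0 0 0.243 0;32.8 -29.6 0 0 0 0.243 0;32.8 -29.6 0 0 0 0.243 0;32.8 -29.6 0 0 0 0.243 0;32.8 -29.6 0 0 0 0.243 0;32.8 -29.6 0 0 0 0.243 0;32.8 -29.6 0 0 0 0.243 0;32.8 -29.6 0 0 0 0.243 0;44 -64.5 5 0 0 0.243 0;44 -64.5 5 0 0 0.243 0;44 -64.5 5 0 0 0.243 0;44 -64.5 5 0 0 0.243 0;44 -64.5 5 0 0 0.243 0;44 -64.5 5 0 0 0.243 0;44 -64.5 5 0 0 0.243 0;44 -64.5 5 0 0 0.243 0;44 -64.5 5 0 0 0.243 0;44 -64.5 5 0 0 0.243 0'
python3 - <<'E'
from h import *; from cell import bot,cams
s=bot.observe()
print(s["time"],s["ee_pos"],np.round(s["orientation"],3).tolist(),s["ft_force"])
c=cams.camera("wrist"); cv2.imwrite("pics/w1.png",c["image"])
shift(s["orientation"],s["ee_pos"],[410,166,95],0.04)
E
```

```text
time: 1.92
ee_pos: [409.0, 170.2, 199.3]
orientation: [[0.999, 0.044, -0.001], [0.044, -0.999, 0.002], [-0.001, -0.002, -1.0]]
ft_force: [0.2, -0.2, 0.1]
grip_width: 0.0
1.9167 [408.99524138 170.19216431 199.25947631] [[0.999, 0.044, -0.001], [0.044, -0.999, 0.002], [-0.001, -0.002, -1.0]] [ 0.24493598 -0.24027376  0.13649533]
[ 0.09  0.44 10.43] [-0.002  0.001  0.004]
```

View pics/w1.png

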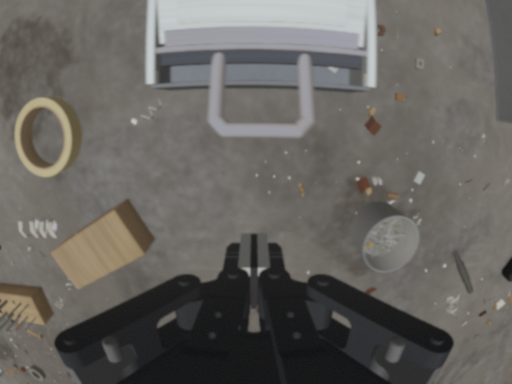

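The wrist image shows the bar from (212,130) to (310,130), centred near (261,130). The box looks almost square to the tool, with its rail fronts at (151,83) and (371,88).

```bash
cat >> h.py <<'E'
def wray(c,s,uv,z):
    M=np.array(c["mount"]);d=np.array([uv[0]-c["cx"],uv[1]-c["cy"]]);r=np.hypot(*d);th=r/c["fx"]
    v=np.r_[d/r*np.sin(th),np.cos(th)]
    R=np.array(s["orientation"]);o=R@M[:3,3]+s["ee_pos"];w=R@M[:3,:3]@v
    return o+w*(z-o[2])/w[2]
E
python3 - <<'E'
from h import *; from cell import bot,cams
s=bot.observe();c=cams.camera("wrist")
for n,p,z in [("barL",(214,130),95),("barR",(308,130),95),("rfL",(151,83),72),("rfR",(371,88),72),("rail L",(152,0),72),("railR",(372,0),72)]: print(n,wray(c,s,p,z).round(1))
E
```

```text
barL [463.3 204.2  95. ]
barR [466.8 132.4  95. ]
rfL [501.6 263.5  72. ]
rfR [506.9  74.3  72. ]
rail L [577.9 267.1  72. ]
railR [589.1  75.7  72. ]
```

```bash
python3 -m jog '0.1 0.4 3.5 0 0 0 0;0.1 0.4 7 0 0 0 0;0.1 0.4 10.4 0 0 0 0;0.1 0.4 10.4 0 0 0 0;0.1 0.4 10.4 0 0 0 0;1.6 0.4 10.4 0 0 0 0;3 0.4 10.4 0 0 0 0;4 0.4 10.4 0 0 0 0;5 0.4 10.4 0 0 0 0;6 0.4 10.4 0 0 0 0;6 0.4 10.4 0 0 0 0;6 0.4 10.4 0 0 0 0'
python3 - <<'E'
from h import *; from cell import bot,cams
s=bot.observe()
print(s["time"],s["ee_pos"],s["ft_force"])
for n in ["wrist","side"]:
    c=cams.camera(n); cv2.imwrite(f"pics/{n}2.png",c["image"])
E
```

```text
time: 3.02
ee_pos: [471.5, 164.2, 99.1]
orientation: [[0.999, 0.039, 0.004], [0.039, -0.999, 0.001], [0.004, -0.001, -1.0]]
ft_force: [0.5, -0.6, 0.5]
grip_width: 0.1
3.0167 [471.54829764 164.22194848  99.12717075] [ 0.52394074 -0.58525643  0.48009717]
```

View pics/wrist2.png

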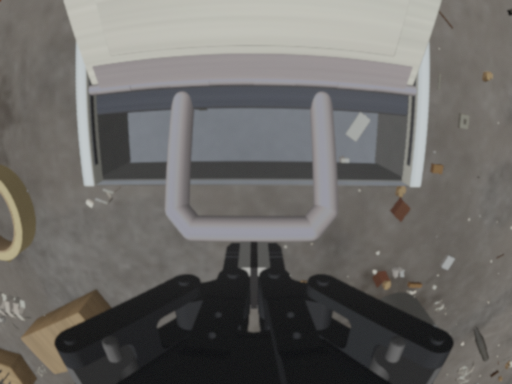

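View pics/side2.png

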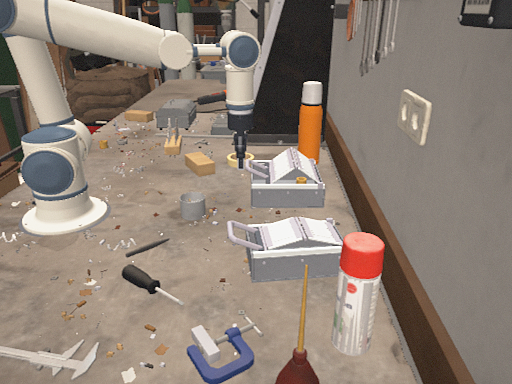

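The handle has moved and the tent on the wide box is higher. Fingertips are just behind the middle of the bar (250,228), so I'll keep pushing.

```bash
python3 -m jog '0.6 -0.2 0.2 0 0 0 0;1.2 -0.3 0.3 0 0 0 0;1.8 -0.3 0.3 0 0 0 0;2.4 -0.3 0.3 0 0 0 0;3 -0.3 0.3 0 0 0 0;3.6 -0.3 0.3 0 0 0 0;4.2 -0.3 0.3 0 0 0 0;4.8 -0.3 0.3 0 0 0 0;5.4 -0.3 0.3 0 0 0 0;6 -0.3 0.3 0 0 0 0;6.6 -0.3 0.3 0 0 0 0;7.2 -0.3 0.3 0 0 0 0;7.8 -0.3 0.3 0 0 0 0;8.4 -0.3 0.3 0 0 0 0;9 -0.3 0.3 0 0 0 0;9.6 -0.3 0.3 0 0 0 0;10.2 -0.3 0.3 0 0 0 0;10.8 -0.3 0.3 0 0 0 0;11 -0.3 0.3 0 0 0 0;11 -0.3 0.3 0 0 0 0'
python3 - <<'E'
from h import *; from cell import bot,cams
s=bot.observe()
print(s["time"],s["ee_pos"],s["ft_force"])
for n in ["wrist","side"]:
    c=cams.camera(n); cv2.imwrite(f"pics/{n}3.png",c["image"])
E
```

```text
time: 4.78
ee_pos: [580.5, 171.7, 93.1]
orientation: [[0.999, 0.04, 0.0], [0.04, -0.999, 0.0], [0.0, -0.0, -1.0]]
ft_force: [-0.3, 0.0, -0.1]
grip_width: -0.4
4.7833 [580.45847466 171.72476544  93.05307012] [-0.26667807  0.00274711 -0.07035539]
```

View pics/wrist3.png

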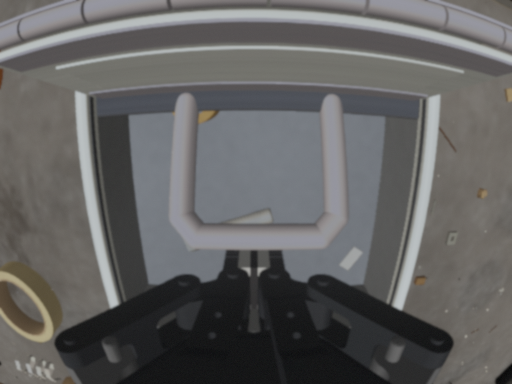

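View pics/side3.png

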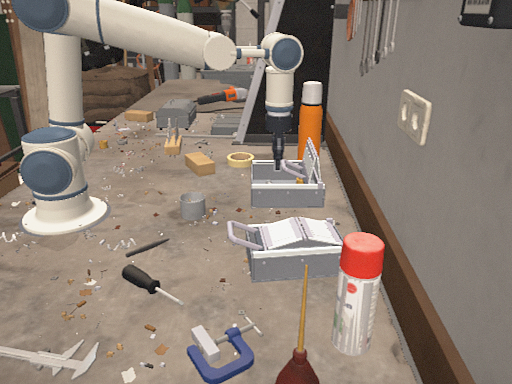

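```bash
python3 -m jog '0.5 0 0 0 0 0 0;1 0 0 0 0 0 0;1.5 0 0 0 0 0 0;2 0 0 0 0 0 0;2.3 0 0 0 0 0 0;2.6 0 0 0 0 0 0;2.6 0 0 0 0 0 0;2.6 0 0 0 0 0 0'
python3 -m jog '0.2 0 0 0 0 0 0;0.4 0 0 0 0 0 0;0.4 0 0 0 0 0 0'
python3 - <<'E'
from h import *; from cell import bot,cams
for n in ["wrist","side"]:
    c=cams.camera(n); cv2.imwrite(f"pics/{n}4.png",c["image"])
a=cv2.imread("pics/side4.png")[120:220,230:350]; cv2.imwrite("pics/s4.png",cv2.resize(a,None,fx=5,fy=5,interpolation=cv2.INTER_CUBIC))
E
```

```text
time: 5.55
ee_pos: [606.2, 172.8, 93.3]
orientation: [[0.999, 0.04, 0.0], [0.04, -0.999, 0.0], [0.0, 0.0, -1.0]]
ft_force: [-0.6, 0.3, 0.2]
grip_width: 0.1
time: 5.8
ee_pos: [609.5, 172.9, 93.3]
orientation: [[0.999, 0.04, -0.001], [0.04, -0.999, -0.0], [-0.001, 0.0, -1.0]]
ft_force: [-3.0, -1.1, 1.0]
grip_width: -0.0
```

View pics/s4.png

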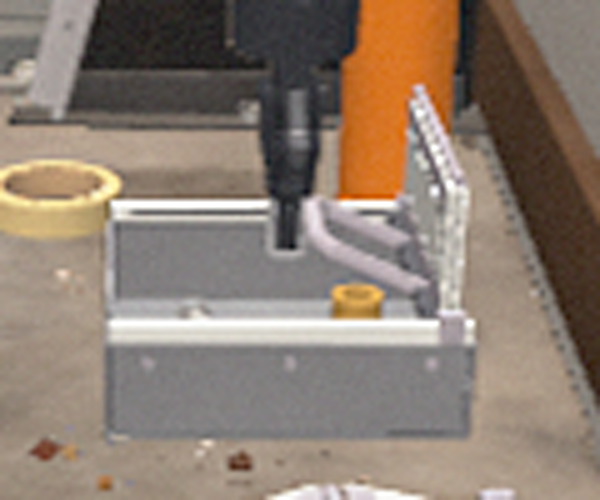

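View pics/wrist4.png

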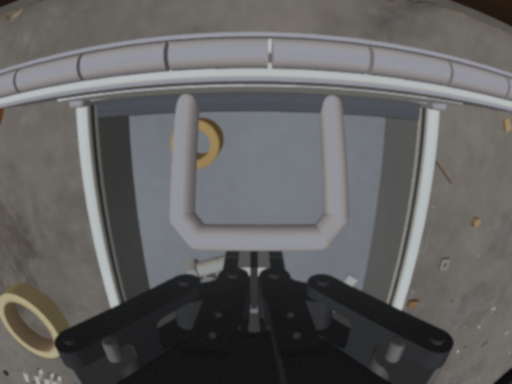

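The panels now look upright and almost shut. I'll push on gently to the end stop.

```bash
python3 -m jog '0.2 0 0 0 0 0 0;0.4 0 0 0 0 0 0;0.4 0 0 0 0 0 0'
python3 -m jog '0.2 0 0 0 0 0 0;0.3 0 0 0 0 0 0;0.3 0 0 0 0 0 0'
```

```text
time: 6.15
ee_pos: [610.1, 173.0, 93.1]
orientation: [[0.999, 0.04, -0.01], [0.04, -0.999, -0.001], [-0.01, 0.001, -1.0]]
ft_force: [-19.4, -2.7, 8.3]
grip_width: 0.0
time: 6.4
ee_pos: [610.5, 173.1, 93.0]
orientation: [[0.999, 0.041, -0.016], [0.041, -0.999, -0.002], [-0.016, 0.001, -1.0]]
ft_force: [-31.5, -3.6, 14.5]
grip_width: -0.6
```

The force climbs steeply at TCP x = 610, against a predicted 612, so this is the end stop. Backing off, then up and clear.

```bash
python3 -m jog '-1 0 0 0 0 0 0;-3 0 0 0 0 0 0;-5 0 0 0 0 0 0;-5 0 -3 0 0 0 0;-5 0 -6 0 0 0 0;-6 0 -9 0 0 0 0;-8 0 -12 0 0 0 0;-10 0 -15 0 0 0 0;-10 0 -15 0 0 0 0;-10 0 -15 0 0 0 0;-10 0 -15 0 0 0 0'
python3 - <<'E'
from h import *; from cell import bot,cams
for n in ["scene","side","wrist"]:
    c=cams.camera(n); cv2.imwrite(f"pics/{n}5.png",c["image"])
a=cv2.imread("pics/side5.png")[120:290,215:355]; cv2.imwrite("pics/s5.png",cv2.resize(a,None,fx=3.5,fy=3.5,interpolation=cv2.INTER_CUBIC))
E
```

```text
time: 7.32
ee_pos: [517.3, 169.3, 243.1]
orientation: [[0.999, 0.04, 0.001], [0.04, -0.999, 0.0], [0.001, -0.0, -1.0]]
ft_force: [0.2, 1.0, -1.5]
grip_width: 0.2
```

View pics/s5.png

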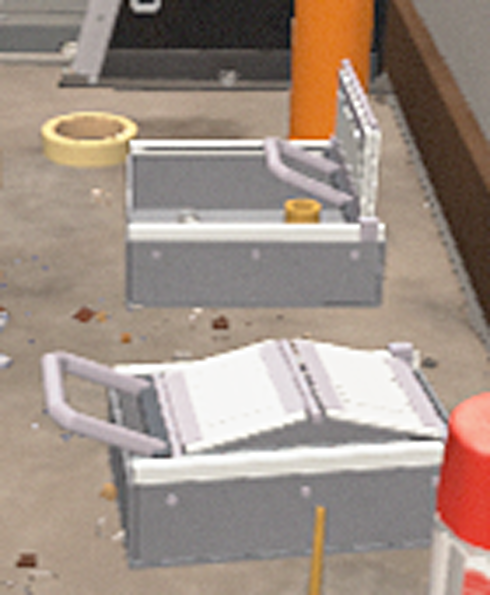

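View pics/wrist5.png

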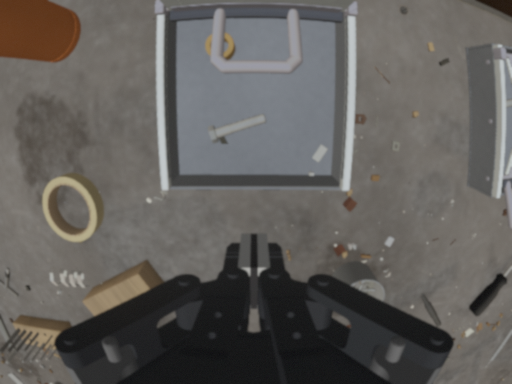

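The cover is upright and folded shut, and the narrow box hasn't moved. One last measurement of the bar, at (257,66) in the wrist image, before I hand in.

Run:
```python
from h import *; from cell import bot,cams
s=bot.observe();c=cams.camera("wrist");print(wray(c,s,(257,66),95).round(1))
d=cv2.imread("pics/side0.png")[205:290,225:335].astype(int)-cv2.imread("pics/side5.png")[205:290,225:335]
print("narrow diff",abs(d).mean(),abs(d).max())
s=bot.observe();print(s["time"],s["ft_force"],abs(s["joint_vel"]).max() if hasattr(s["joint_vel"],"max") else s["joint_vel"])
bot.finish_job()
```

```text
[626.5 170.8  95. ]
narrow diff 4.913333333333333 17
7.5167 [-0.66628875  0.02010015 -0.18486578] 0.0049967286959159375
the job is handed in; nothing more can be done
```

The wider box is uncovered. I pushed its handle about 162 mm straight back with closed fingers until the cover reached its end stop, then let go and lifted clear. I handed in at 7.5 s.

**Last checks:**
- **End stop:** the wrist force rose sharply, to about 35 N in total, with the tool centre at x ≈ 610 mm. I had predicted 612 mm.
- **Fold:** the pictures show the two panels upright against each other at the back. The bar measured x ≈ 626.5 mm afterwards, against an expected 627–629 mm. A 2–3 mm difference is within the camera error and well inside the 15 mm that the 10° limit allows. I did not read the fold angle or its speed directly.
- **Narrower box:** its cover looks unchanged, and the before and after side images differ only at noise level.
- **Contact:** the arm was clear of everything and almost still, with about 0.7 N on the wrist, which is sensor noise.

No check failed, but the hand-in reports no verdict.

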